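# Scrape the hardened resin off the tilted microscopy tray

## Robot

A 6-joint arm with a two-finger parallel gripper is mounted at the origin on the work surface. World frame = base frame: x ahead of the robot, y to its left, z up, the work surface at z = 0. Lengths are in m, angles in rad, forces in N, time in s.
With the tool pointing down it reaches from about 0.35 to 0.775 m from the base axis. Payload 7.3 kg.
Tool frame: the origin (TCP) lies at the very end of the fingers, on their centre line; the grasp point (between the pads) lies 19 mm behind it (ctrl.hold_point_z is the distance from the TCP to the grasp point, in m); z points along the fingers, y is the direction in which the jaws open and shut (so a half turn about z gives the same grasp; the last joint's range is limited). The gripper opens to 92 mm and grips with 3 to 60 N. Pads are 19 mm wide; open, the fingers measure 130 mm over their backs; the gripper's body (75 mm by 190 mm) begins 47 mm behind the grasp point.
Start: joints at [-1.463, 0.342, 1.524, -0, 1.275, -0.146], TCP at [0.132, -0.508, 0.227] pointing down, gripper open.
Joint ranges: [-2.53, 2.53], [-0.77, 2.02], [0.04, 2.7], [-1, 4.14], [0.28, 2.66], [-3.11, 3.11]. Speed limits (rad/s): [2.57, 2.57, 3.14, 3.14, 3.14, 3.14].

## Interface

Orientations are given as a 3x3 rotation matrix whose columns are the frame's x, y, z axes.
In Python, from station import ctrl gives the robot as it stands.
- The arm moves only by the shell command python3 -m jog 'ROWS' [FORCE]. ROWS is a JSON object of lists of equal length, an entry for each row: "xyz": the shift along the tool's x, y, z each as a share of 0.12 m, from -1 to 1, a list of three; "roll": the turn about the tool's z as a share of pi rad, from -1 to 1; "jaw": the opening in per cent of the stroke, from 0 (shut) to 100 (fully open). In form: {"xyz": [[dx, dy, dz], ...], "roll": [roll, ...], "jaw": [jaw, ...]}. A call has exactly 5 rows; each row shifts and turns the commanded pose from where the row before left it, along the tool's axes as they then stand; what a row does not reach is not made up. A row lasts 1/8 s, in which the tool goes at most 62.5 mm and 10.7 degrees, less where a joint would pass 70% of its speed; a pose out of reach is approached as far as the arm can. A call with a number of a shift or a turn outside -1 to 1 is refused whole. A call with a gripper value outside its range is refused whole. The fingers move at their own pace and stop on an object; FORCE is the grip in N (left out, the last holds). Time passes only in rows, so rows that do not move let the fingers close, or fill a call up. It gives the time, the measured TCP pose, the force and the opening at its end, in the units of the state.
- ctrl.get_obs(): the state, without advancing time (a new reading comes with each control period).
- ctrl.capture(name): name is "scene" or "top" or "wrist"; returns the picture (384x512x3 uint8, blue, green, red); there is no depth.
- ctrl.camera_info(name): a dict with "intrinsics" (3x3 intrinsics, pixels), "rvec" (rotation vector, rad) and "tvec" (3), from world to camera coordinates, as OpenCV has them. Camera axes: x right, y down, z forward; pixel columns grow to the right and rows downward; lengths in m; the calibration is good to about 2 mm. A picture is of the moment at which its call begins: read the wrist's pose just before it. camera_info takes no time and is no camera call; for the wrist camera it gives the pose at the moment of the call.
- ctrl.close_job(): hands the job in, once; it reports no verdict.
The state is a dict: "time_s": time; "q": joint angles; "qd": joint speeds; "effort": joint torques, N m; "eef_pos": TCP position; "eef_rot": TCP orientation; "wrist_force": force on the tool from outside, world axes, zero at the start; "moment": the same for the moment, N m; "grip_width": finger opening in m.
Only numpy, scipy, OpenCV 4.12 (cv2) and the standard library are available. Lean on these libraries where they do the work, as an engineer would, in place of code of your own. Each camera call takes 0.05 s, during which the arm holds its last target.

## Task

Pick up the wide-bladed bench scraper and use it to sweep both hardened resin lumps down the tilted steel tray, over its open lower lip and into the waste cup below; do not touch the lumps with the fingers. Then lower the scraper onto the bench, standing on its blade and foot as it was, and let go.

Things in the scene. Friction and masses are not known exactly. Their poses are not given: they have to be found in the camera images.
- scraper_grip (a point): Metal scraper standing like a small bridge; this is the middle of its level handle bar (140 long, 16 wide, 14 mm thick), 44 mm above the bench, its balance point. x: along the bar from blade to foot; z up. Blade (62 mm wide, 4 thick, across the bar) at x = -62, foot (30 wide, 8 thick) at x = +62, both reach 44 mm below. 0.12 kg. The like tool with a 20 mm blade is wrong.
- cup_mouth (a point): Mouth centre of the white waste cup (104 mm inside, rim 78 mm up, 66 deep), fixed to the tray's stand. Axes are the tray floor's: x down the slope (15 degrees, so yaw = sweeping direction), y across. The tray's open lower lip has its middle 18 mm back horizontally from this point and 13 mm higher; from there the floor rises back at 15 degrees.
- lump_a_mid (a point): Middle of an amber resin lump, 24 x 18 mm, 12 high, 12 g, held by friction in the upper half of the tilted tray, no part over 133 mm up the slope from the lip. The fixed steel tray's floor is 175 mm long down the slope, 84 mm wide inside; walls 14 mm high at both sides and the upper end, lower end open.
- lump_b_mid (a point): Middle of the second amber resin lump of the same size, on the same tray floor, 40 to 60 mm up the slope from the lip.
Things that resemble listed ones, but are neither listed nor needed, are in the scene too. What is shaped like the part that bears scraper_grip but green is not meant.

How it is judged:
On the way, in this order (a step that is already met when the one before it is completed fails the run):
1. the wide scraper is picked up off the bench (height (world z) of scraper_grip above 0.09 m), for 0.1 s.
2. both lumps lie in the cup while the scraper is still held up in the gripper (horizontal distance between each of lump_a_mid, lump_b_mid and cup_mouth below 0.052 m and height (world z) of each of lump_a_mid, lump_b_mid below 0.07 m and height (world z) of scraper_grip above 0.09 m and contact force between the fingers and scraper above 0.5 N), for 0.1 s.
3. the scraper is lowered to the bench while still in the gripper (handle middle below 65 mm) (height (world z) of scraper_grip below 0.065 m and contact force between the fingers and scraper above 0.5 N), for 0.05 s.
At the end, for the whole second after the job is handed in: Both lumps are inside the waste cup (middle within 52 mm of the cup's axis and below 70 mm height), and the scraper stands released and at rest on the bench on its blade and foot (handle middle below 55 mm, leaning less than about 11 degrees) (horizontal distance between each of lump_a_mid, lump_b_mid and cup_mouth below 0.052 m and height (world z) of each of lump_a_mid, lump_b_mid below 0.07 m and height (world z) of scraper_grip below 0.055 m and angle between scraper_grip's own z axis and vertical below 0.2 rad and linear speed of scraper below 0.03 m/s); the robot touches nothing.
It fails at once if the fingers press on a resin lump (over 0.5 N) (contact force between the fingers and lump_a above 0.5 N or contact force between the fingers and lump_b above 0.5 N).
It also fails if it takes over 54 s, if anything falls off the work surface, if the arm or the gripper's body presses on something with over 40 N, if the wrist force passes 120 N, or if a joint passes its speed limit or range.

## Working session

There is one attempt and no reset: what is moved stays moved. The work goes in short steps, Python scripts to look and compute and a shell command to move; the robot and the scene stay as the last step left them, time stands still between calls to the robot, and variables do not carry over. Pictures are saved under pics/ and viewed, and the job is handed in when it is done.

```bash
ls; mkdir -p pics
python3 - <<'E'
from station import ctrl
import cv2, numpy as np
o=ctrl.get_obs()
for k,v in o.items(): print(k,np.round(v,3).tolist())
for n in("scene","top","wrist"):
    c=ctrl.camera_info(n); print(n,{k:np.round(v,4).tolist() for k,v in c.items()})
    im=ctrl.capture(n); cv2.imwrite(f"pics/{n}0.png",im)
print(ctrl.hold_point_z)
E
```

```text
pics
time_s 0.0
q [-1.463, 0.343, 1.525, -0.0, 1.275, -0.146]
qd [0.001, 0.0, -0.001, -0.001, -0.0, 0.001]
effort [0.003, -43.124, -24.422, 0.072, 0.056, -0.0]
eef_pos [0.132, -0.508, 0.226]
eef_rot [[0.968, 0.251, -0.0], [0.251, -0.968, 0.002], [0.0, -0.002, -1.0]]
wrist_force [0.053, -0.631, -0.623]
moment [0.002, -0.004, 0.022]
grip_width 0.092
scene {'intrinsics': [[455.3309, 0.0, 258.2636], [0.0, 455.3309, 191.0473], [0.0, 0.0, 1.0]], 'rvec': [1.3904, 2.39, -0.6946], 'tvec': [0.3646, -0.3736, 1.1848]}
top {'intrinsics': [[348.7297, 0.0, 253.0324], [0.0, 348.7297, 190.5944], [0.0, 0.0, 1.0]], 'rvec': [2.1765, -2.1164, 0.1822], 'tvec': [-0.0952, 0.6101, 0.8707]}
wrist {'intrinsics': [[271.3156, 0.0, 254.9483], [0.0, 271.3156, 187.8312], [0.0, 0.0, 1.0]], 'rvec': [-2.2928, 1.7766, 0.2622], 'tvec': [-0.5239, -0.0356, 0.3917]}
0.0188
```

View pics/scene0.png

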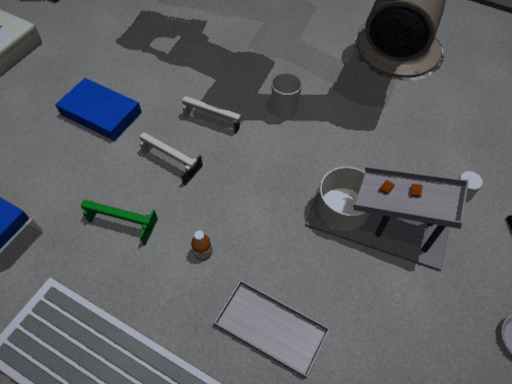

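View pics/top0.png

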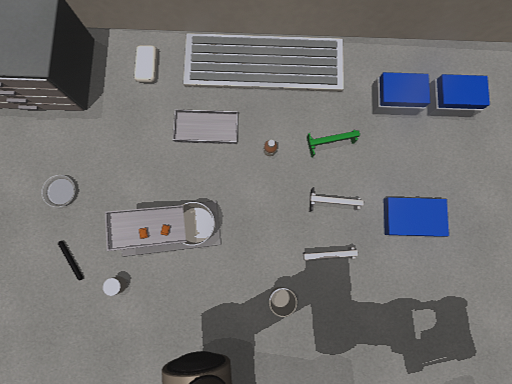

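View pics/wrist0.png

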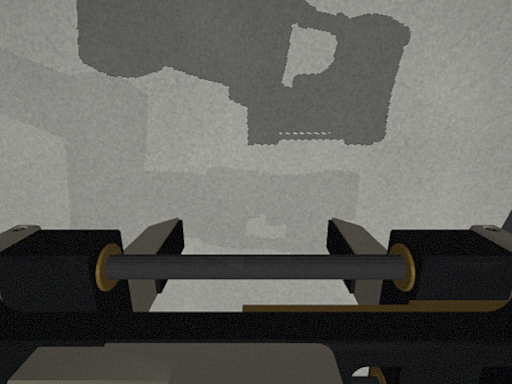

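The scene view shows three bridge-shaped tools: grey at (170,155), grey at (212,112) and green at (118,218). In the top view they are at (336,200), (331,253) and (333,140). The grey one at top (336,200) seems to have the wide blade, so I'll confirm that in crops.

Run:
```python
import cv2, numpy as np
t=cv2.imread('pics/top0.png'); s=cv2.imread('pics/scene0.png')
a=cv2.resize(t[180:275,295:375],None,fx=5,fy=5,interpolation=cv2.INTER_CUBIC)
b=cv2.resize(s[90:190,130:250],None,fx=3.3,fy=3.3,interpolation=cv2.INTER_CUBIC)
H=max(a.shape[0],b.shape[0]); f=lambda x:cv2.copyMakeBorder(x,0,H-x.shape[0],0,0,cv2.BORDER_CONSTANT)
cv2.imwrite('pics/crop1.png',np.hstack([f(a),f(b)]))
a=cv2.resize(t[195:260,100:225],None,fx=6,fy=6,interpolation=cv2.INTER_CUBIC)
cv2.imwrite('pics/crop2.png',a)
b=cv2.resize(s[160:275,300:485],None,fx=4.3,fy=4.3,interpolation=cv2.INTER_CUBIC)
cv2.imwrite('pics/crop3.png',b)
```

```text
(no output)
```

View pics/crop1.png

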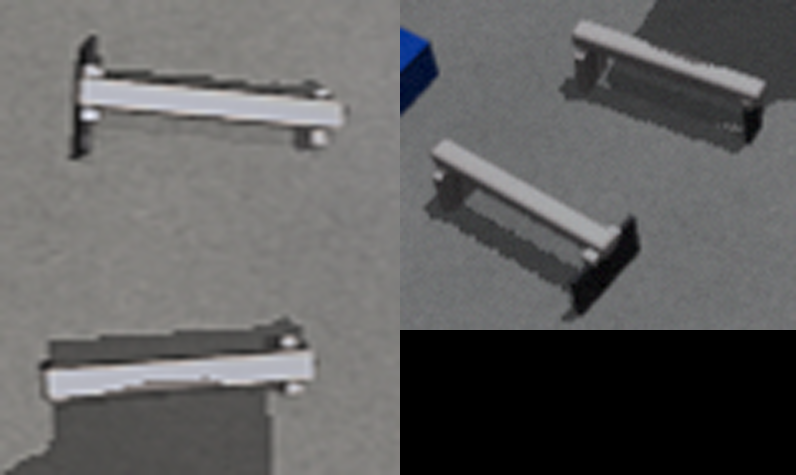

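View pics/crop2.png

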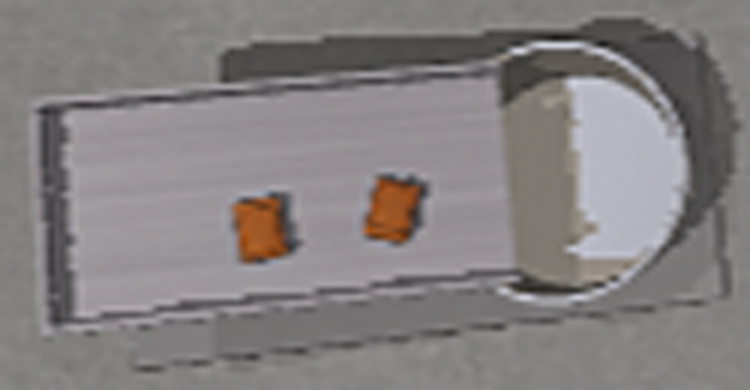

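View pics/crop3.png

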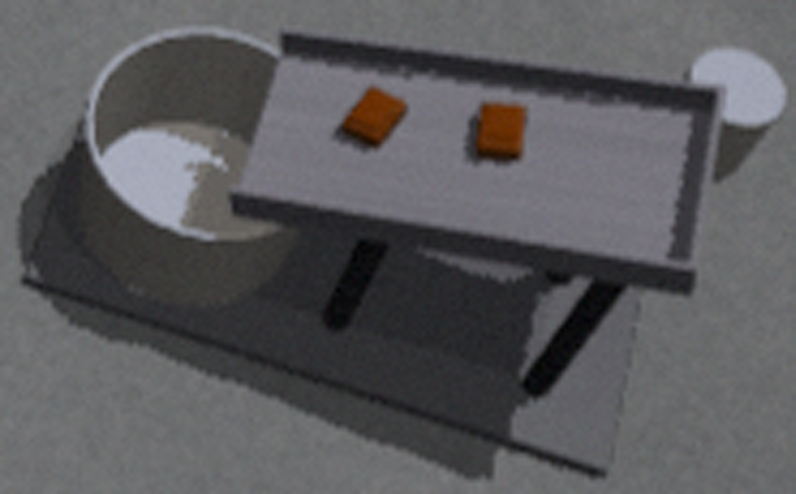

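The tool at top (336,200), scene (170,155), has the wide dark blade at its left end, so it is the wide scraper. The other grey one at top (331,253) has a narrow 20 mm blade, and the green one is excluded. The lumps are at about top (144,233) and (165,230). Next I'll triangulate.

```bash
cat > h.py <<'E'
import cv2, numpy as np, json
from station import ctrl
def cam(n):
    c=ctrl.camera_info(n); R=cv2.Rodrigues(np.array(c['rvec'],float))[0]; t=np.array(c['tvec'],float).reshape(3)
    return np.array(c['intrinsics'],float),R,t
def tri(obs):
    """obs list of (K,R,t,px)"""
    A=np.zeros((3,3));b=np.zeros(3);rays=[]
    for K,R,t,p in obs:
        d=R.T@np.linalg.solve(K,np.array([p[0],p[1],1.])); d/=np.linalg.norm(d); c=-R.T@t
        M=np.eye(3)-np.outer(d,d); A+=M;b+=M@c; rays.append((c,d))
    x=np.linalg.solve(A,b)
    return x,[np.linalg.norm((np.eye(3)-np.outer(d,d))@(x-c)) for c,d in rays]
def onz(c,p,z):
    K,R,t=c; d=R.T@np.linalg.solve(K,np.array([p[0],p[1],1.])); o=-R.T@t
    return o+d*(z-o[2])/d[2]
def proj(c,X):
    K,R,t=c; return cv2.projectPoints(np.atleast_2d(X).astype(float),cv2.Rodrigues(R)[0],t,K,None)[0].reshape(-1,2)
E
python3 - <<'E'
from h import *
T=cam('top');S=cam('scene')
print('cams',-T[1].T@T[2],-S[1].T@S[2])
c1=lambda x,y:(295+(x-2)/5,180+(y-2)/5); s1=lambda x,y:(130+(x-400-1.2)/3.3,90+(y-1.2)/3.3)
c2=lambda x,y:(100+(x-2.5)/6,195+(y-2.5)/6); c3=lambda x,y:(300+(x-1.7)/4.3,160+(y-1.7)/4.3)
P={'barBladeEnd':(c1(82,92),s1(612,240)),'barFootEnd':(c1(341,113),s1(440,149)),
'lumpA':(c2(261,229),c3(502,127)),'lumpB':(c2(393,209),c3(375,114)),
'upR?':(c2(40,104),c3(692,268)),'upL?':(c2(45,332),c3(722,90)),'lipA':(c2(497,62),c3(234,196)),'lipB':(c2(516,272),c3(282,36)),
'bladeTip1':(c1(92,38),s1(632,220))}
for k,(a,b) in P.items():
    x,e=tri([(*T,a),(*S,b)]); print(k,np.round(a,1),np.round(b,1),np.round(x,4),np.round(np.array(e)*1e3,1))
E
```

```text
cams [ 0.46991545 -0.06747948  0.95603924] [1.01284426 0.14709499 0.79299175]
barBladeEnd [311. 198.] [193.9 162.4] [ 0.5976 -0.2316  0.0454] [0.1 0.1]
barFootEnd [362.8 202.2] [141.8 134.8] [ 0.5906 -0.3696  0.0425] [0.4 0.4]
lumpA [143.1 232.8] [416.3 189.1] [0.4927 0.1799 0.1204] [0.5 0.5]
lumpB [165.1 229.4] [386.8 186.1] [0.5024 0.1319 0.1067] [0.4 0.4]
upR? [106.2 211.9] [460.5 221.9] [0.5374 0.2617 0.145 ] [0. 0.]
upL? [107.1 249.9] [467.5 180.5] [0.4512 0.2502 0.146 ] [1.2 1.2]
lipA [182.4 204.9] [354.  205.2] [0.5639 0.0954 0.0985] [0.3 0.3]
lipB [185.6 239.9] [365.2 168. ] [0.4789 0.0821 0.0998] [0.7 0.7]
bladeTip1 [313.  187.2] [199.9 156.3] [ 0.6124 -0.2153  0.0984] [12.6 12.6]
```

Triangulated checks:
- **Bar:** 138 mm long, both ends at z≈0.044, middle about (0.594, -0.300), blade end toward +y.
- **Tray:** 169 mm horizontally, which matches 175·cos15. Sweep yaw is about -81°.
- **Lumps:** about 98 mm and 47 mm up the slope.

These are all consistent with the text. I'll move above the scraper now.

```bash
python3 -m jog '{"xyz":[[0.416,-0.071,0],[0.416,-0.071,0],[0.416,-0.071,0],[0.416,-0.071,0],[0.416,-0.071,0]],"roll":[0,0,0,0,0],"jaw":[100,100,100,100,100]}' 30
python3 -m jog '{"xyz":[[0.416,-0.071,0],[0.416,-0.071,0],[0.416,-0.071,0],[0.416,-0.071,0],[0.416,-0.071,0]],"roll":[0,0,0,0,0],"jaw":[100,100,100,100,100]}'
python3 -m jog '{"xyz":[[0,0,0],[0,0,0],[0,0,0],[0,0,0],[0,0,0]],"roll":[-0.058,-0.058,-0.058,-0.058,-0.058],"jaw":[70,70,70,70,70]}'
```

```text
time_s: 0.78
eef_pos: [0.3641, -0.4034, 0.2265]
eef_rot: [[0.968, 0.251, -0.0], [0.251, -0.968, 0.0], [-0.0, -0.0, -1.0]]
wrist_force: [0.2, -1.0, -0.1]
grip_width: 0.0918
time_s: 1.4
eef_pos: [0.595, -0.2995, 0.2263]
eef_rot: [[0.968, 0.251, -0.001], [0.251, -0.968, 0.0], [-0.001, -0.0, -1.0]]
wrist_force: [-0.0, -0.6, 0.5]
grip_width: 0.092
time_s: 2.02
eef_pos: [0.5935, -0.3003, 0.2262]
eef_rot: [[0.389, 0.921, -0.001], [0.921, -0.389, 0.0], [0.0, -0.001, -1.0]]
wrist_force: [-0.2, 0.2, 0.5]
grip_width: 0.0642
```

```bash
python3 -m jog '{"xyz":[[0,0,0],[0,0,0],[0,0,0],[0,0,0],[0,0,0]],"roll":[-0.055,-0.055,0,0,0],"jaw":[70,70,70,70,70]}'
python3 - <<'E'
from h import *
import pickle
W=cam('wrist'); im=ctrl.capture('wrist'); cv2.imwrite('pics/w1.png',im); pickle.dump(W,open('w1.pkl','wb'))
print(-W[1].T@W[2])
E
```

```text
time_s: 2.65
eef_pos: [0.5936, -0.3004, 0.2266]
eef_rot: [[0.062, 0.998, -0.0], [0.998, -0.062, 0.0], [-0.0, -0.0, -1.0]]
wrist_force: [0.0, -0.2, 0.8]
grip_width: 0.0643
[ 0.59834257 -0.22267635  0.38522599]
```

View pics/w1.png

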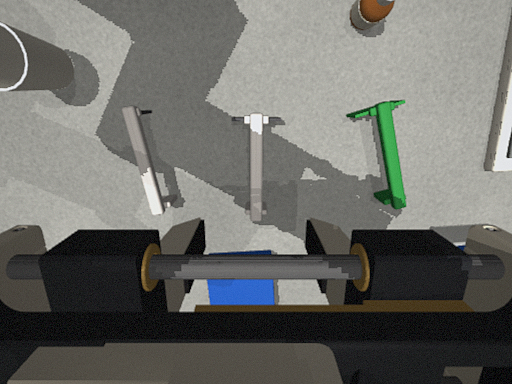

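The wrist view shows the wide scraper vertical in the picture, from (257,113) at its wide-blade end (visible 232–284) to about (256,220) at the foot. The narrow and green tools are on either side.

Run:
```python
from h import *
import pickle
W=pickle.load(open('w1.pkl','rb'));T=cam('top');S=cam('scene')
a=cv2.resize(cv2.imread('pics/w1.png')[100:235,215:300],None,fx=4.4,fy=4.4,interpolation=cv2.INTER_CUBIC); cv2.imwrite('pics/w1c.png',a)
for p in((257.5,113),(256,220)): print(onz(W,p,.051))
print('bladeEnd 3view',tri([(*T,(311.2,198)),(*S,(193.9,162.4)),(*W,(257.5,113))]))
print('foot',tri([(*T,(362.8,202.2)),(*S,(141.8,134.8)),(*W,(256,220))]))
```

```text
[ 0.60057253 -0.23013967  0.051     ]
[ 0.59016538 -0.36731204  0.051     ]
bladeEnd 3view (array([ 0.59883943, -0.23090134,  0.04703075]), [np.float64(0.0017465158128678738), np.float64(0.0005100829988820302), np.float64(0.0018838999175105693)])
foot (array([ 0.59032032, -0.37011827,  0.04229746]), [np.float64(0.0005195991192668024), np.float64(0.0007698401499948522), np.float64(0.0009512651646689403)])
```

View pics/w1c.png

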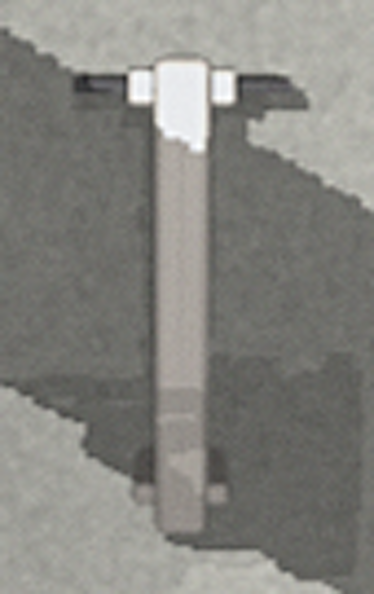

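```bash
python3 -m jog '{"xyz":[[0,0.01,0.4],[0,0,0.4],[0,0,0.4],[0,0,0.3],[0,0,0.175]],"roll":[0,0,0,0,0],"jaw":[70,60,55,50,50]}'
python3 -m jog '{"xyz":[[0,0,0],[0,0,0],[0,0,0],[0,0,0],[0,0,0]],"roll":[0,0,0,0,0],"jaw":[0,0,0,0,0]}' 45
```

```text
time_s: 3.32
eef_pos: [0.5939, -0.2999, 0.0233]
eef_rot: [[0.061, 0.998, -0.003], [0.998, -0.061, 0.002], [0.001, -0.003, -1.0]]
wrist_force: [-0.2, 0.0, 0.6]
grip_width: 0.0464
time_s: 3.95
eef_pos: [0.5954, -0.3008, 0.027]
eef_rot: [[0.06, 0.998, 0.002], [0.998, -0.06, -0.001], [-0.001, 0.002, -1.0]]
wrist_force: [-1.8, 1.3, 5.6]
grip_width: 0.0158
```

```bash
python3 -m jog '{"xyz":[[0,0,-0.1],[0,0,-0.3],[0,0,-0.45],[0,0,-0.45],[0,0,-0.4]],"roll":[0,0,0,0,0],"jaw":[0,0,0,0,0]}'
python3 - <<'E'
from h import *
o=ctrl.get_obs(); print(o['eef_pos'],o['wrist_force'],o['grip_width'])
im=ctrl.capture('wrist'); cv2.imwrite('pics/w2.png',im)
T=cam('top');S=cam('scene')
# fit tray: params lip mid x,y,z,yaw from picked corners (wall tops outer); compare models
c2=lambda x,y:(100+(x-2.5)/6,195+(y-2.5)/6); c3=lambda x,y:(300+(x-1.7)/4.3,160+(y-1.7)/4.3)
t=np.array([c2(40,104),c2(45,332),c2(497,62),c2(516,272)]); s=np.array([c3(692,268),c3(722,90),c3(234,196),c3(282,36)])
from scipy.optimize import least_squares
def model(p,wt):
    x,y,z,yaw=p; R=cv2.Rodrigues(np.array([0,0,yaw]))[0]@cv2.Rodrigues(np.array([0,np.deg2rad(15),0]))[0]
    q=np.array([[-.175-wt,.042+wt,.014],[-.175-wt,-.042-wt,.014],[0,.042+wt,.014],[0,-.042-wt,.014]])
    return q@R.T+[x,y,z]
for wt in(0,.002,.003):
    f=lambda p:np.r_[(proj(T,model(p,wt))-t).ravel(),(proj(S,model(p,wt))-s).ravel()]
    r=least_squares(f,[.52,.089,.091,-1.41]); print(wt,np.round(r.x,4),np.rad2deg(r.x[3]),np.round(r.fun,1),r.cost)
E
```

```text
time_s: 4.58
eef_pos: [0.5948, -0.3003, 0.2324]
eef_rot: [[0.06, 0.998, 0.001], [0.998, -0.06, -0.001], [-0.001, 0.001, -1.0]]
wrist_force: [0.5, -0.5, -1.0]
grip_width: 0.0154
[ 0.59475641 -0.30033305  0.23242503] [ 0.51781102 -0.53906481 -1.03333599] 0.015382522312474485
0 [ 0.5208  0.0923  0.0866 -1.4129] -80.9508549597039 [-0.4  0.5  1.2 -1.1 -0.   0.3  0.3 -0.5  0.6 -0.5 -0.4  0.8  0.6 -0.9
  0.2  0.3] 3.074804651346585
0.002 [ 0.5203  0.0913  0.0852 -1.4137] -81.00108230960025 [-0.7 -0.1  1.   0.1  0.4 -0.2  0.8  0.5  0.9  0.7  0.2  0.2 -0.3 -0.
 -0.  -0.5] 2.2276971285193192
0.003 [ 0.5201  0.0908  0.0845 -1.4142] -81.02609435859887 [-0.9 -0.4  0.9  0.7  0.6 -0.5  1.1  1.1  1.1  1.3  0.5 -0.2 -0.7  0.4
 -0.2 -0.8] 4.861601262615287
```

View pics/w2.png

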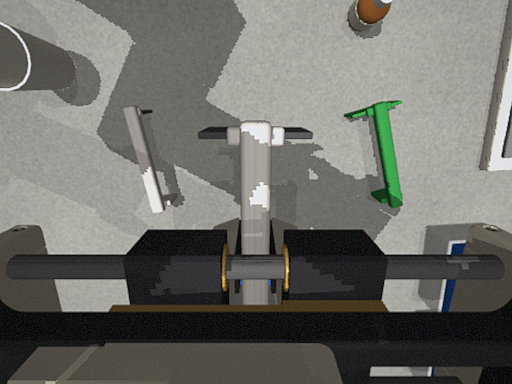

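The scraper is held level, with its blade at picture (255,133). I'll carry it over the tray.

```bash
python3 -m jog '{"xyz":[[0.25,-0.065,-0.02],[0.376,-0.098,-0.02],[0.376,-0.098,-0.02],[0.376,-0.098,0],[0.376,-0.098,0]],"roll":[0,0,0,0,0],"jaw":[0,0,0,0,0]}'
python3 -m jog '{"xyz":[[0.376,-0.098,0],[0.376,-0.098,0],[0.376,-0.098,0],[0.376,-0.098,0],[0.376,-0.098,0]],"roll":[0,0,0,0,0],"jaw":[0,0,0,0,0]}'
python3 -m jog '{"xyz":[[0.126,-0.033,0],[0,0,0],[0,0,0],[0,0,0],[0,0,0]],"roll":[0,-0.023,-0.023,-0.023,0],"jaw":[0,0,0,0,0]}'
python3 - <<'E'
from h import *
import pickle
W=cam('wrist');im=ctrl.capture('wrist'); cv2.imwrite('pics/w3.png',im);pickle.dump(W,open('w3.pkl','wb'))
cv2.imwrite('pics/s3.png',cv2.resize(ctrl.capture('scene')[130:280,280:500],None,fx=3.5,fy=3.5,interpolation=cv2.INTER_CUBIC))
E
```

```text
time_s: 5.25
eef_pos: [0.5522, -0.0855, 0.2371]
eef_rot: [[0.06, 0.998, 0.0], [0.998, -0.06, 0.0], [0.0, 0.0, -1.0]]
wrist_force: [1.0, 0.5, -1.0]
grip_width: 0.0158
time_s: 5.88
eef_pos: [0.5071, 0.1431, 0.2372]
eef_rot: [[0.06, 0.998, 0.0], [0.998, -0.06, 0.0], [0.0, 0.0, -1.0]]
wrist_force: [0.3, 0.2, -1.5]
grip_width: 0.0157
time_s: 6.5
eef_pos: [0.5048, 0.1563, 0.2369]
eef_rot: [[-0.154, 0.988, -0.0], [0.988, 0.154, -0.0], [-0.0, -0.0, -1.0]]
wrist_force: [0.0, -0.2, -1.1]
grip_width: 0.0159
```

View pics/w3.png

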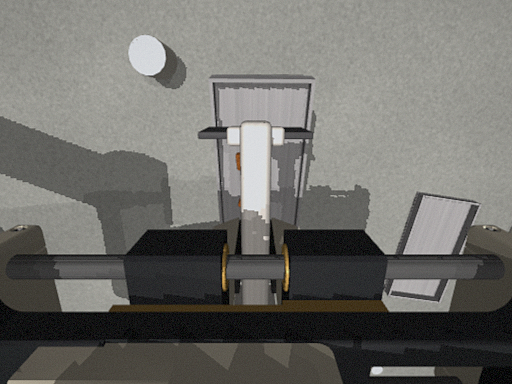

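View pics/s3.png

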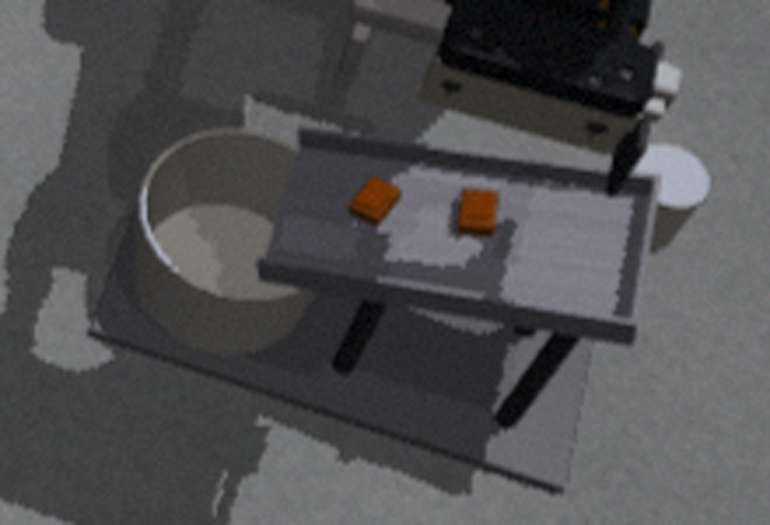

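Run:
```python
from h import *
import pickle
from scipy.optimize import least_squares
T=cam('top');S=cam('scene');W=pickle.load(open('w3.pkl','rb')); print('wristcam',-W[1].T@W[2])
c2=lambda x,y:(100+(x-2.5)/6,195+(y-2.5)/6); c3=lambda x,y:(300+(x-1.7)/4.3,160+(y-1.7)/4.3)
t=np.array([c2(40,104),c2(45,332),c2(497,62),c2(516,272)]); s=np.array([c3(692,268),c3(722,90),c3(234,196),c3(282,36)])
w=np.array([(314,77),(210,77)])
def model(p,wt):
    x,y,z,yaw=p[:4]; R=cv2.Rodrigues(np.array([0,0,yaw]))[0]@cv2.Rodrigues(np.array([0,np.deg2rad(15),0]))[0]
    q=np.array([[-.175-wt,.042+wt,.014],[-.175-wt,-.042-wt,.014],[0,.042+wt,.014],[0,-.042-wt,.014]])
    return q@R.T+[x,y,z]
for wt in(0.002,.003,.004):
    f=lambda p:np.r_[(proj(T,model(p,wt))-t).ravel(),(proj(S,model(p,wt))-s).ravel(),(proj(W,model(p,wt)[:2])-w).ravel()]
    r=least_squares(f,[.52,.089,.091,-1.41],loss='soft_l1'); print(wt,np.round(r.x,4),np.rad2deg(r.x[3]),np.round(r.fun[-4:],1),r.cost)
    print(np.round(model(r.x,wt)[:2],4))
for i in(0,1): print(tri([(*T,t[i]),(*W,w[i])]),tri([(*S,s[i]),(*W,w[i])]))
o=ctrl.get_obs(); c=np.array(o['eef_pos']); R=np.array(o['eef_rot'])
g=c-R[:,2]*ctrl.hold_point_z; print('grip',g, 'blade px pred',proj(W,g+R[:,0]*.062+R[:,1]*.031),proj(W,g+R[:,0]*.062-R[:,1]*.031))
```

```text
wristcam [0.49269947 0.23333819 0.39550084]
0.002 [ 0.5207  0.0923  0.0863 -1.4145] -81.04737807756287 [-0.9  0.5  0.5  0.8] 3.792840616743337
[[0.5381 0.2644 0.1456]
 [0.4512 0.2507 0.1456]]
0.003 [ 0.5202  0.0916  0.0845 -1.4181] -81.24875989327487 [-0.   0.4 -0.4  0.3] 4.7852511447638415
[[0.5391 0.2648 0.1441]
 [0.4501 0.2511 0.1441]]
0.004 [ 0.5196  0.0909  0.0824 -1.4205] -81.38613364829811 [ 0.4  0.3 -1.6 -0. ] 8.422442221678635
[[0.5397 0.2652 0.1423]
 [0.4488 0.2514 0.1423]]
(array([0.5392718 , 0.26569188, 0.13634264]), [np.float64(0.001228497371247817), np.float64(0.0012284973712480523)]) (array([0.53842877, 0.26315863, 0.1465893 ]), [np.float64(0.0016672097589900735), np.float64(0.0016672097589901609)])
(array([0.45085762, 0.25128517, 0.14643329]), [np.float64(1.9722050634531014e-05), np.float64(1.9722050634523e-05)]) (array([0.45034125, 0.25040652, 0.14417695]), [np.float64(0.0010547994875992836), np.float64(0.0010547994875993985)])
grip [0.50478508 0.15656183 0.25572312] blade px pred [[316.28520767 138.63154051]] [[194.76241035 138.73478577]]
```

```bash
python3 -m jog '{"xyz":[[0,0,0.2],[0,0,0.25],[0,0,0.25],[0,0,0],[0,0,0]],"roll":[0,0,0,0,0],"jaw":[0,0,0,0,0]}'
python3 -m jog '{"xyz":[[0,0,0.0125],[0,0,0],[0,0,0.0125],[0,0,0],[0,0,0]],"roll":[0,0,0,0,0],"jaw":[0,0,0,0,0]}'
python3 - <<'E'
from h import *
o=ctrl.get_obs(); print(o['eef_pos'],o['wrist_force'],o['moment'])
cv2.imwrite('pics/s4.png',cv2.resize(ctrl.capture('scene')[130:280,280:500],None,fx=3.5,fy=3.5,interpolation=cv2.INTER_CUBIC))
cv2.imwrite('pics/t4.png',cv2.resize(ctrl.capture('top')[190:270,90:230],None,fx=5,fy=5,interpolation=cv2.INTER_CUBIC))
E
```

```text
time_s: 7.22
eef_pos: [0.505, 0.157, 0.1535]
eef_rot: [[-0.155, 0.988, 0.001], [0.988, 0.155, 0.0], [0.0, 0.001, -1.0]]
wrist_force: [0.4, -0.1, -1.9]
grip_width: 0.0154
time_s: 7.85
eef_pos: [0.5049, 0.157, 0.1501]
eef_rot: [[-0.156, 0.988, 0.0], [0.988, 0.156, -0.0], [-0.0, 0.0, -1.0]]
wrist_force: [0.4, 1.1, 0.5]
grip_width: 0.0154
[0.50485702 0.15700083 0.15005247] [0.4216204  1.09591069 0.46613439] [-0.05043838 -0.16665583  0.00404337]
```

View pics/s4.png

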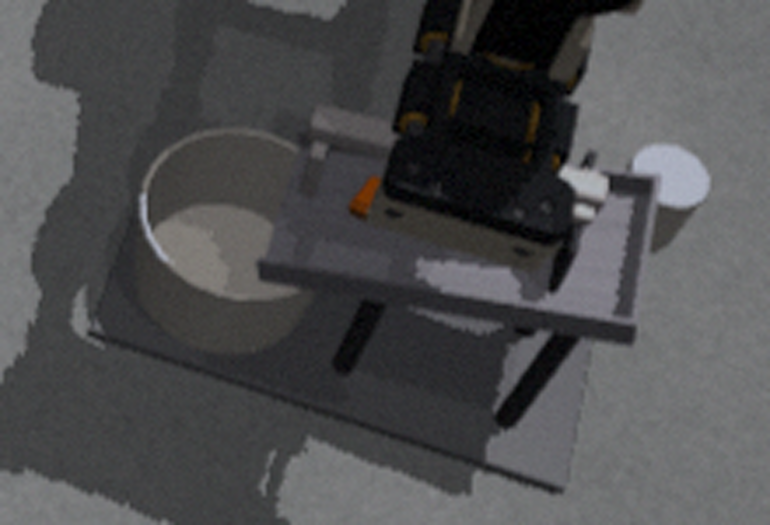

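View pics/t4.png

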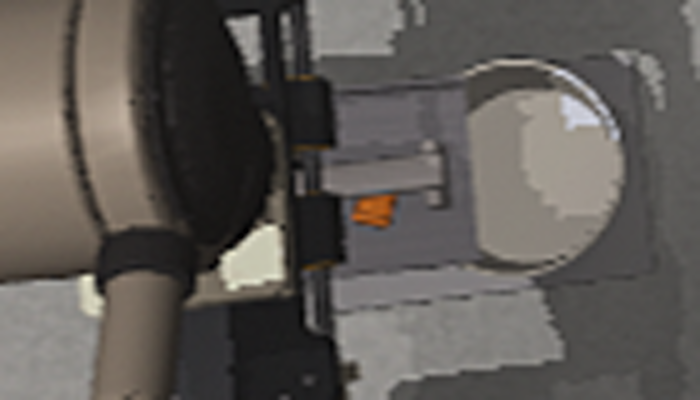

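At z=0.150 the vertical force rises by about 2 N, which is light floor contact. The blade bottom is then at 0.125, so the lip is at about 0.091, which agrees with the text (the images gave 0.086). In the pictures the blade is behind both lumps. I'll raise 1.5 mm and sweep along the slope.

```bash
python3 -m jog '{"xyz":[[0,0,-0.0125],[-0.08,0,0.0214],[-0.08,0,0.0214],[-0.08,0,0.0214],[-0.08,0,0.0214]],"roll":[0,0,0,0,0],"jaw":[0,0,0,0,0]}'
python3 -m jog '{"xyz":[[-0.08,0,0.0214],[-0.08,0,0.0214],[-0.08,0,0.0214],[-0.08,0,0.0214],[0,0,0]],"roll":[0,0,0,0,0],"jaw":[0,0,0,0,0]}'
python3 - <<'E'
from h import *
cv2.imwrite('pics/s5.png',cv2.resize(ctrl.capture('scene')[130:280,280:500],None,fx=3.5,fy=3.5,interpolation=cv2.INTER_CUBIC))
cv2.imwrite('pics/w5.png',ctrl.capture('wrist'))
E
```

```text
time_s: 8.57
eef_pos: [0.5107, 0.1182, 0.1408]
eef_rot: [[-0.155, 0.988, -0.0], [0.988, 0.155, -0.0], [-0.0, -0.0, -1.0]]
wrist_force: [-0.7, -0.1, -0.1]
grip_width: 0.0158
time_s: 9.2
eef_pos: [0.5167, 0.0804, 0.1306]
eef_rot: [[-0.155, 0.988, -0.0], [0.988, 0.155, -0.0], [-0.0, -0.0, -1.0]]
wrist_force: [-0.2, 0.0, -1.1]
grip_width: 0.0155
```

View pics/s5.png

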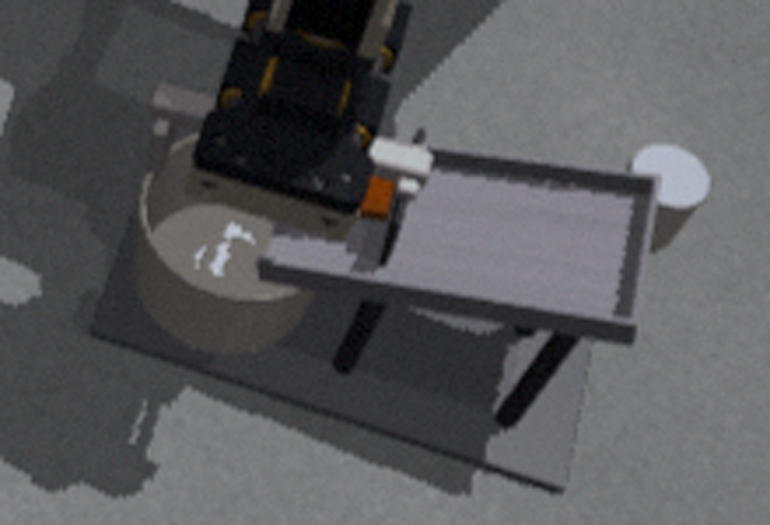

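View pics/w5.png

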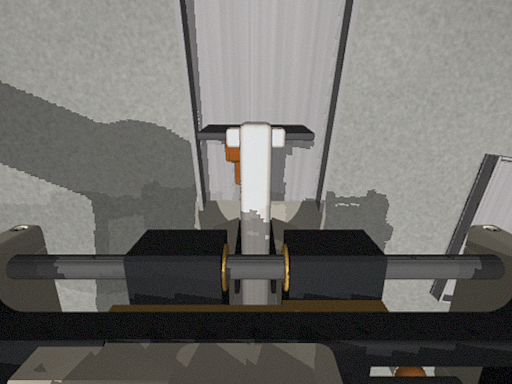

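Both lumps are being pushed together ahead of the blade, at wrist (233,155)–(240,175), and nothing is left behind it. The blade is still about 51 mm from the lip, so I'll continue.

```bash
python3 -m jog '{"xyz":[[-0.08,0,0.0214],[-0.08,0,0.0214],[-0.08,0,0.0214],[-0.08,0,0.0214],[-0.08,0,0.0214]],"roll":[0,0,0,0,0],"jaw":[0,0,0,0,0]}'
python3 -m jog '{"xyz":[[-0.08,0,0.0214],[-0.08,0,0.015],[-0.02,0,0],[0,0,0],[0,0,0]],"roll":[0,0,0,0,0],"jaw":[0,0,0,0,0]}'
python3 - <<'E'
from h import *
cv2.imwrite('pics/s6.png',cv2.resize(ctrl.capture('scene')[130:280,280:500],None,fx=3.5,fy=3.5,interpolation=cv2.INTER_CUBIC))
cv2.imwrite('pics/w6.png',ctrl.capture('wrist'))
E
```

```text
time_s: 9.93
eef_pos: [0.5242, 0.0329, 0.1178]
eef_rot: [[-0.155, 0.988, -0.0], [0.988, 0.155, -0.0], [-0.0, -0.0, -1.0]]
wrist_force: [-0.5, 0.1, -0.6]
grip_width: 0.0152
time_s: 10.55
eef_pos: [0.5275, 0.0126, 0.1137]
eef_rot: [[-0.156, 0.988, 0.0], [0.988, 0.156, -0.0], [-0.0, 0.0, -1.0]]
wrist_force: [0.0, -0.1, -1.1]
grip_width: 0.0157
```

View pics/s6.png

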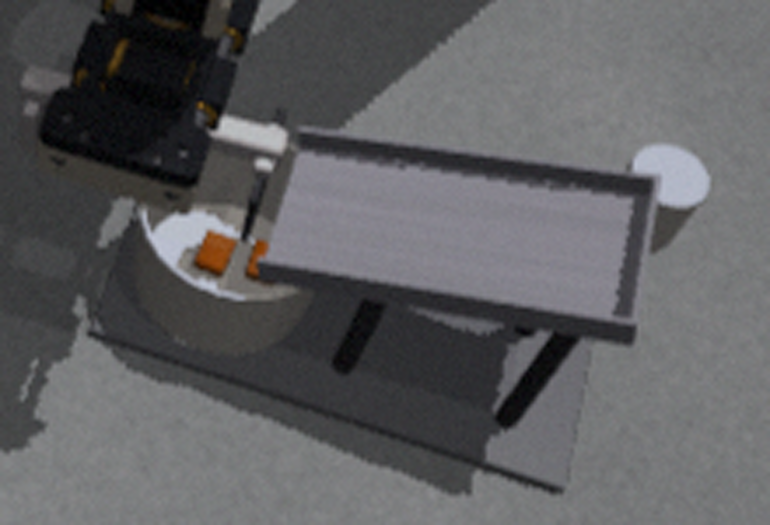

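View pics/w6.png

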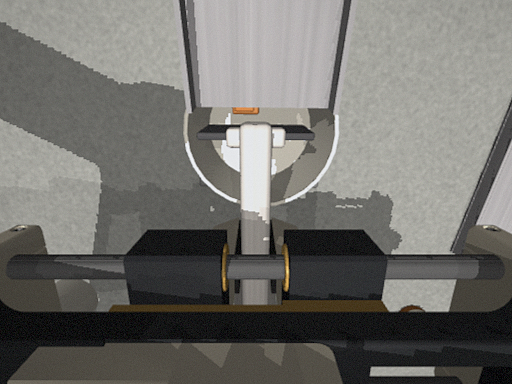

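The scene view shows both lumps on the cup floor, at crop (215,252) and (258,258). The tray is empty and the scraper is still held at bar height 0.133. I'll go straight up and then back to the scraper's old place.

```bash
python3 -m jog '{"xyz":[[0,0,-0.15],[0,0,-0.3],[0,0,-0.3],[0,0,-0.25],[0,0,0]],"roll":[0,0,0,0,0],"jaw":[0,0,0,0,0]}'
python3 -m jog '{"xyz":[[-0.3,0.021,0],[-0.38,0.021,0],[-0.38,0.021,0],[-0.38,0.021,0],[-0.38,0.021,0]],"roll":[0,0,0,0,0],"jaw":[0,0,0,0,0]}'
python3 -m jog '{"xyz":[[-0.38,0.021,0],[-0.38,0.021,0],[-0.08,0,0],[0,0,0],[0,0,0]],"roll":[0,0,0.023,0.023,0.023],"jaw":[0,0,0,0,0]}'
python3 - <<'E'
from h import *
print(ctrl.get_obs()['eef_pos'])
s=ctrl.capture('scene');w=ctrl.capture('wrist')
cv2.imwrite('pics/s7.png',s);cv2.imwrite('pics/w7.png',w)
E
```

```text
time_s: 11.28
eef_pos: [0.5287, 0.0125, 0.2359]
eef_rot: [[-0.156, 0.988, 0.005], [0.988, 0.156, -0.001], [-0.001, 0.005, -1.0]]
wrist_force: [0.3, -0.5, -2.1]
grip_width: 0.0154
time_s: 11.9
eef_pos: [0.5736, -0.2024, 0.2318]
eef_rot: [[-0.156, 0.988, -0.002], [0.988, 0.156, 0.001], [0.002, -0.002, -1.0]]
wrist_force: [0.3, 1.1, -0.7]
grip_width: 0.0155
time_s: 12.52
eef_pos: [0.5941, -0.3, 0.2312]
eef_rot: [[0.063, 0.998, -0.003], [0.998, -0.063, 0.002], [0.002, -0.003, -1.0]]
wrist_force: [0.6, -0.5, -1.5]
grip_width: 0.0156
[ 0.59414669 -0.30001987  0.2312225 ]
```

View pics/s7.png

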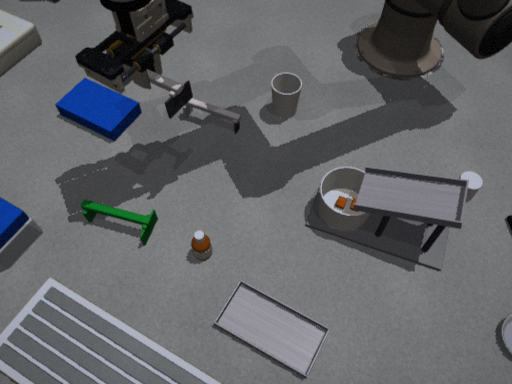

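View pics/w7.png

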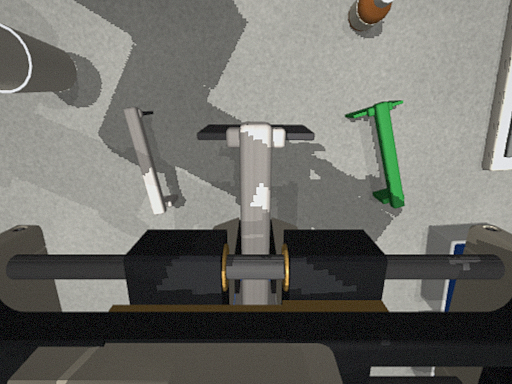

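Lumps are in the cup at scene (341,202) and (353,203). The scraper sits in the gripper as at pick-up, and its spot on the bench is clear. Lowering now.

```bash
python3 -m jog '{"xyz":[[0,0,0.3],[0,0,0.4],[0,0,0.4],[0,0,0.35],[0,0,0.17]],"roll":[0,0,0,0,0],"jaw":[0,0,0,0,0]}'
python3 -m jog '{"xyz":[[0,0,0.01],[0,0,0],[0,0,0.015],[0,0,0],[0,0,0]],"roll":[0,0,0,0,0],"jaw":[0,0,0,0,0]}'
```

```text
time_s: 13.25
eef_pos: [0.5928, -0.2987, 0.0351]
eef_rot: [[0.058, 0.998, -0.005], [0.998, -0.058, 0.003], [0.003, -0.005, -1.0]]
wrist_force: [-0.8, 0.5, -0.1]
grip_width: 0.016
time_s: 13.88
eef_pos: [0.5948, -0.3003, 0.0368]
eef_rot: [[0.06, 0.998, 0.001], [0.998, -0.06, -0.001], [-0.001, 0.001, -1.0]]
wrist_force: [0.1, 0.4, -1.6]
grip_width: 0.0157
```

```bash
python3 -m jog '{"xyz":[[0,0,0.012],[0,0,0],[0,0,0],[0,0,0],[0,0,0]],"roll":[0,0,0,0,0],"jaw":[0,0,0,0,0]}'
```

```text
time_s: 14.5
eef_pos: [0.5946, -0.3002, 0.0348]
eef_rot: [[0.06, 0.998, -0.0], [0.998, -0.06, -0.0], [-0.0, -0.0, -1.0]]
wrist_force: [0.1, -0.3, -0.9]
grip_width: 0.0158
```

```bash
python3 -m jog '{"xyz":[[0,0,0.02],[0,0,0.02],[0,0,0.015],[0,0,0],[0,0,0]],"roll":[0,0,0,0,0],"jaw":[0,0,0,0,0]}'
python3 -m jog '{"xyz":[[0,0,0.008],[0,0,0],[0,0,0.0],[0,0,0],[0,0,0]],"roll":[0,0,0,0,0],"jaw":[0,0,0,0,0]}'
```

```text
time_s: 15.12
eef_pos: [0.5949, -0.2999, 0.0293]
eef_rot: [[0.06, 0.998, 0.001], [0.998, -0.06, -0.0], [-0.0, 0.001, -1.0]]
wrist_force: [-1.6, 2.7, 6.4]
grip_width: 0.0159
time_s: 15.75
eef_pos: [0.5951, -0.2996, 0.0287]
eef_rot: [[0.06, 0.998, 0.001], [0.998, -0.06, -0.0], [-0.0, 0.001, -1.0]]
wrist_force: [-1.8, 4.8, 8.5]
grip_width: 0.016
```

```bash
python3 -m jog '{"xyz":[[0,0,-0.006],[0,0,0],[0,0,0],[0,0,0],[0,0,0]],"roll":[0,0,0,0,0],"jaw":[0,0,20,30,40]}'
python3 -m jog '{"xyz":[[0,0,0],[0,0,0],[0,0,0],[0,0,0],[0,0,0]],"roll":[0,0,0,0,0],"jaw":[50,50,50,50,50]}'
python3 - <<'E'
from h import *
cv2.imwrite('pics/w8.png',ctrl.capture('wrist'))
cv2.imwrite('pics/s8.png',cv2.resize(ctrl.capture('scene')[40:220,60:260],None,fx=3.2,fy=3.2,interpolation=cv2.INTER_CUBIC))
E
```

```text
time_s: 16.38
eef_pos: [0.5945, -0.3003, 0.0277]
eef_rot: [[0.06, 0.998, -0.0], [0.998, -0.06, 0.0], [-0.0, -0.0, -1.0]]
wrist_force: [-0.7, -0.4, 0.8]
grip_width: 0.0327
time_s: 17.0
eef_pos: [0.5946, -0.3002, 0.028]
eef_rot: [[0.06, 0.998, -0.0], [0.998, -0.06, -0.0], [-0.0, -0.0, -1.0]]
wrist_force: [0.2, 0.6, 0.5]
grip_width: 0.0457
```

View pics/s8.png

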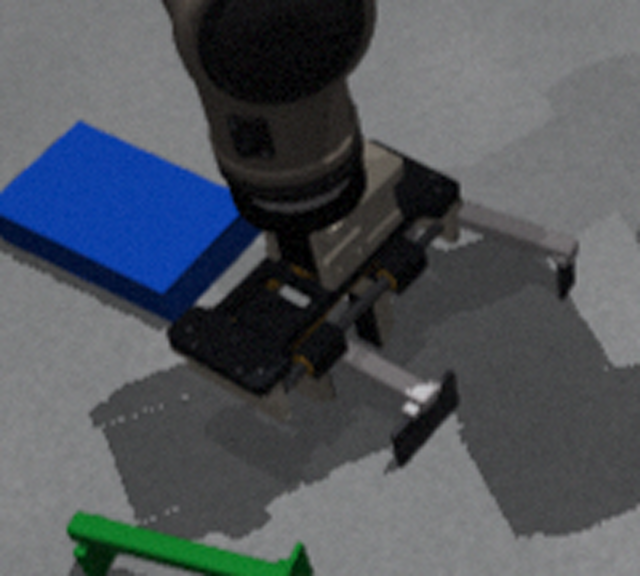

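View pics/w8.png

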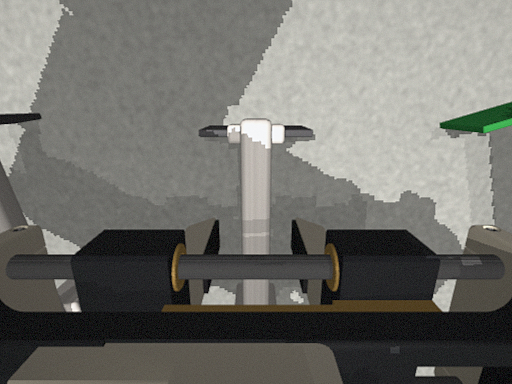

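The scraper stands, with clear gaps to the fingers on both sides at wrist (215–240) and (272–295). Now I'll retreat straight up and check.

```bash
python3 -m jog '{"xyz":[[0,0,-0.1],[0,0,-0.25],[0,0,-0.4],[0,0,-0.4],[0,0,-0.4]],"roll":[0,0,0,0,0],"jaw":[50,50,50,50,50]}'
python3 -m jog '{"xyz":[[0,0.3,-0.3],[0,-0.4,-0.3],[-0.4,-0.4,0],[-0.4,-0.2,0],[0,0,0]],"roll":[0,0,0,0,0],"jaw":[50,50,50,50,50]}'
python3 - <<'E'
from h import *
s=ctrl.capture('scene');t=ctrl.capture('top')
a=cv2.resize(s[90:245,60:400],None,fx=2.3,fy=2.3,interpolation=cv2.INTER_CUBIC); cv2.imwrite('pics/s9.png',a)
cv2.imwrite('pics/t9.png',cv2.resize(t[170:270,100:380],None,fx=2.8,fy=2.8,interpolation=cv2.INTER_CUBIC))
cv2.imwrite('pics/t9f.png',t);cv2.imwrite('pics/s9f.png',s)
o=ctrl.get_obs();print(o['eef_pos'],o['time_s'],abs(np.array(o['qd'])).max())
E
```

```text
time_s: 17.73
eef_pos: [0.5945, -0.3001, 0.2167]
eef_rot: [[0.06, 0.998, 0.001], [0.998, -0.06, -0.001], [-0.001, 0.001, -1.0]]
wrist_force: [0.2, 0.1, -0.1]
grip_width: 0.0457
time_s: 18.35
eef_pos: [0.5067, -0.3904, 0.287]
eef_rot: [[0.065, 0.998, 0.0], [0.998, -0.065, -0.002], [-0.002, 0.0, -1.0]]
wrist_force: [0.6, 0.4, -0.4]
grip_width: 0.046
[ 0.50888491 -0.38743171  0.28665263] 18.45 0.03381392504605401
```

View pics/s9.png

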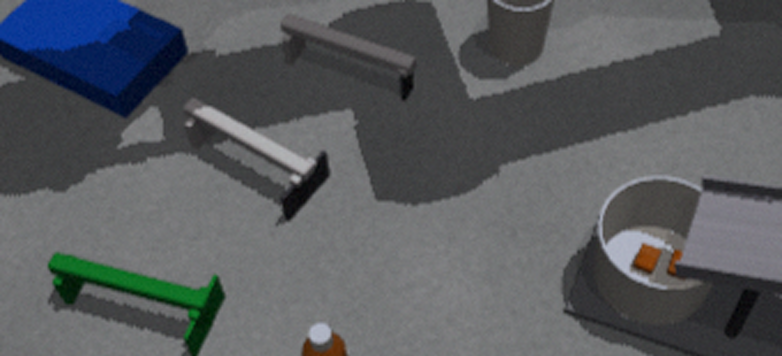

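View pics/t9.png

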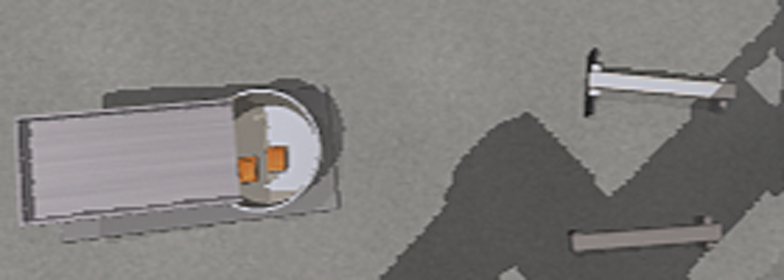

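Run:
```python
from h import *
T=cam('top');S=cam('scene')
s=lambda x,y:(60+(x-.65)/2.3,90+(y-.65)/2.3); t=lambda x,y:(100+(x-.9)/2.8,170+(y-.9)/2.8)
cup=np.array([.5207+.018*.156,.0915-.018*.988])
for k,a,b in(('blade end',t(591,80),s(312,166)),('foot end',t(734,91),s(190,105)),('lump1',t(278,158),s(647,258))):
    x,e=tri([(*T,a),(*S,b)]); print(k,np.round(x,4),np.round(e,4),np.round(np.linalg.norm(x[:2]-cup),3))
print('lump2 (z=.018)',onz(T,t(248,169),.018),np.linalg.norm(onz(T,t(248,169),.018)[:2]-cup))
```

```text
blade end [ 0.5963 -0.2297  0.047 ] [0.0011 0.0011] 0.312
foot end [ 0.5909 -0.3675  0.0419] [0. 0.] 0.446
lump1 [0.5171 0.0635 0.017 ] [0.0002 0.0002] 0.012
lump2 (z=.018) [0.50574974 0.0915239  0.018     ] 0.025149094170652617
```

All checks agree, so I'm handing the job in.

```bash
python3 -m jog '{"xyz":[[0,0,0],[0,0,0],[0,0,0],[0,0,0],[0,0,0]],"roll":[0,0,0,0,0],"jaw":[50,50,50,50,50]}'
python3 - <<'E'
from station import ctrl
print(ctrl.close_job())
E
```

```text
time_s: 19.08
eef_pos: [0.5091, -0.3872, 0.286]
eef_rot: [[0.06, 0.998, -0.0], [0.998, -0.06, -0.0], [-0.0, -0.0, -1.0]]
wrist_force: [0.4, -0.4, 0.5]
grip_width: 0.0458
the job is handed in; nothing more can be done
None
```

I picked up the wide-bladed scraper and swept both lumps over the lip into the cup in one pass. I then stood the scraper back on its original spot, let go, moved the arm clear and handed in at 19.1 s. No verdict was reported.

**Last checks:**
- **Lumps:** both are in the cup, about 12 mm and 25 mm from its axis and at about 17–18 mm height. The second one is partly hidden by the lip, so I measured it from the top view only and assumed its height.
- **Scraper:** the bar ends measured 47 mm and 42 mm high, so the middle is at about 44 mm and the lean is about 2°. Those are the same readings as before pick-up, so I take it to be standing flat.

**Disagreements:**
- **Lip height:** the images put the tray lip at about 86 mm. The light touch on the tray floor gave about 91 mm, which matches the text, so I used 91 mm for the sweep.
- **Setting down:** the scraper met the bench about 2 mm sooner than expected, with up to 8.5 N vertical and 4.8 N sideways on the wrist. I eased that off before releasing.

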